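Screw the cap back on the laundry tub

TASK

Close the open laundry-liquid tub with its own screw cap, the wide one with the upright grip bar. Set the cap down level on top of the neck's thread with its bar in line with the long sides of the tub, turn it back (anticlockwise seen from above) until it drops over the thread start, then screw it clockwise to the stop, so that the bar is again in line with the tub, and let go. Leave the small cap lying where it is.

Things in the scene. Friction and masses are not known exactly. Their poses are not given: they have to be found in the camera images.
- cap_grip (a point): Loose grey cap to fit, open side down: 96 mm across, 46 mm high, 4 lugs inside. On its flat top a grip bar 60 mm long (x), 14 thick (y), 40 high. This point: on the cap's axis (z up), in the bar, 24 mm above the flat top, 70 above the lower rim. Half a turn makes no difference. Not the smaller barred cap nor the equally wide lid with a round knob.
- tub_neck (a point): Axis of the open tub's neck (z up, x along the tub) at the level of the thread's flat top. 4-start thread, 78 mm across; above it a guiding cone 20.5 mm high. Cap's grip point above this point: 65 mm set on the thread (bar along x, +-12 deg); 55.5 after turning back 36 to 68 deg (best 52) and sinking; 51.5 screwed home, bar along x: a firm stop. The thread falls 4 mm in 52 deg.
- tub: Open white tub fixed to the counter, 170 mm long (x), 125 wide (y), 100 high to the shoulder, where two small raised marks show the x line. Origin: centre of its underside, 123.5 mm below the neck point. Half a turn makes no difference. The cap has 6 mm of side play on the neck and up to 2 mm up and down in the thread, turns easily and does not unwind when released.
- small_cap: Bystander to leave alone: small grey barred cap, 60 mm across, 30 mm high plus its bar (40 mm long, 14 thick, 40 high), loose on the counter, too small for the tub. Origin: centre of its lower rim, z up, x along its bar.
Mind the look-alikes: they are no part of the job. Leave any turquoise or yellow look-alike of the part that bears cap_grip alone.

How it is judged:
On the way, in this order (a step that is already met when the one before it is completed fails the run):
1. the cap sits level on top of the neck's thread, its bar in line with the tub (horizontal distance between cap_grip and tub_neck below 0.012 m and angle between cap_grip's own z axis and vertical below 0.12 rad and z of cap_grip in the frame of tub_neck between 0.06 and 0.069 m and angle between the x axis of cap_grip and the x axis of tub_neck, either way round below 0.3 rad and contact force between cap and tub above 0.2 N), for 0.2 s.
2. turned back anticlockwise, the cap has dropped over the thread start (horizontal distance between cap_grip and tub_neck below 0.012 m and angle between cap_grip's own z axis and vertical below 0.12 rad and z of cap_grip in the frame of tub_neck between 0.05 and 0.0605 m and angle between the x axis of cap_grip and the x axis of tub_neck, either way round above 0.5 rad), for 0.1 s.
At the end, for the whole second after the job is handed in: The cap is screwed home on the tub and released: its axis within 12 mm of the neck's, level within 7 degrees, its bar within 16 degrees of the tub's long axis, and its grip point less than 54.2 mm (51.5 when home) above the neck point; the small cap lies within 30 mm of where it was (horizontal distance between cap_grip and tub_neck below 0.012 m and angle between cap_grip's own z axis and vertical below 0.12 rad and z of cap_grip in the frame of tub_neck between 0.048 and 0.0542 m and angle between the x axis of cap_grip and the x axis of tub_neck, either way round below 0.28 rad and distance of small_cap from where it was at the start of the episode below 0.03 m); the robot touches nothing.
It fails at once if the small cap is moved away from its place (distance of small_cap from where it was at the start of the episode above 0.04 m).
It also fails if it takes over 43 s, if anything falls off the work surface, if the arm or the gripper's body presses on something with over 40 N, if the wrist force passes 120 N, or if a joint passes its speed limit or range.

ROBOT

A 7-joint arm with a two-finger parallel gripper is mounted at the origin on the work surface. World frame = base frame: x ahead of the robot, y to its left, z up, the work surface at z = 0. Lengths are in m, angles in rad, forces in N, time in s.
With the tool pointing down it reaches from about 0.425 to 0.925 m from the base axis. Payload 6.8 kg.
Tool frame: the origin (TCP) lies midway between the tips of the shut fingers; the grasp point (between the pads) lies 19 mm behind it; x points along the fingers, y is the direction in which the jaws open and shut, and the axes are right-handed (so a half turn about x gives the same grasp; the last joint's range is limited). The gripper opens to 85 mm and grips with 20 to 120 N. Pads are 22 mm wide; open, the fingers measure 114 mm over their backs; the gripper's body (76 mm by 85 mm) begins 54 mm behind the grasp point. The pads swing forward as they close: fully open they stand 13 mm farther back than shut.
Start: joints at [-1.412, 0.477, 0.022, 1.555, -0.011, 1.109, -0.083], TCP at [0.178, 0.651, 0.231] pointing down, gripper open.
Joint ranges: [-2.96, 2.96], [-0.34, 2.1], [-1.41, 1.46], [0.24, 2.44], [-1.37, 4.51], [0.17, 1.92], [-2.96, 2.96]. Speed limits (rad/s): [2.39, 2.39, 3.14, 3.14, 3.14, 3.14, 3.14].

INTERFACE

Orientations are given as a rotation vector (axis times angle).
In Python, from bench import r, viewer, nets gives the robot as it stands.
- The arm moves only by the shell command python3 -m pendant 'ROWS' [FORCE]. ROWS is JSON, one flat list of numbers, 5 for each row, row after row: the finger opening in mm, from 0 to 85.4, then the shift along the tool's x, y, z in mm, then the turn about the tool's x in rad. A call has 1 to 20 rows; each row shifts and turns the commanded pose from where the row before left it, along the tool's axes as they then stand; what a row does not reach is not made up. A row lasts 1/8 s, in which the tool goes at most 62.5 mm and 10.7 degrees, less where a joint would pass 70% of its speed; a pose out of reach is approached as far as the arm can. A call with a gripper value outside its range is refused whole. The fingers move at their own pace and stop on an object; FORCE is the grip in N (left out, the last holds). Time passes only in rows, so rows that do not move let the fingers close. It gives the time, the measured TCP pose, the force and the opening at its end, in the units of the state.
- r.get_obs(): the state, without advancing time (a new reading comes with each control period).
- viewer.grab_frame(name): name is "scene" or "side" or "wrist"; returns (picture, depth): 400x640x3 uint8, red, green, blue; 400x640 float32, m along the optical axis (not along the pixel's ray), 0 where there is no reading.
- viewer.calibration(name): a dict with "mtx" (3x3 intrinsics, pixels), "distortion" ([k1, k2, p1, p2, k3] as OpenCV has them; the pictures are not rectified), "world_to_cam" (4x4, takes a point from world to camera coordinates). Camera axes: x right, y up, looking along -z (the intrinsics and any distortion apply to the point x, -y, -z); pixel columns grow to the right and rows downward; lengths in m; the calibration is good to about 2 mm. A picture is of the moment at which its call begins: read the wrist's pose just before it. calibration takes no time and is no camera call; for the wrist camera it gives the pose at the moment of the call.
- r.hand_in(): hands the job in, once; it reports no verdict.
Trained networks look in the newest picture that a camera, given by its name, has taken for a name from the list of things; names that differ only in an ending like _2 or _b are one class to them, and where a whole thing is asked for, a point or a joint stands for the part that bears it (a point fixed in the world has none). Each returns a list of dicts, best first, with "score" (0 to 1); they miss things now and then, are a little off and sometimes report something else, mostly with a low value. They report only what shows in the picture. A call takes as long as a camera call. They do not tell look-alikes from the thing itself.
- nets.look_for(name, camera): "location" ([x, y, z] in m, in world coordinates, good to about 4 mm: the middle of the surface that is visible of it).
- nets.silhouettes(name, camera): "mask" (400x640 bool, what is visible of it).
The state is a dict: "clock": time; "joints": joint angles; "qvel": joint speeds; "tau": joint torques, N m; "tcp_pos": TCP position; "orientation": TCP orientation; "contact_force": force on the tool from outside, world axes, zero at the start; "moment": the same for the moment, N m; "grip_width": finger opening in m.
Only numpy, scipy, OpenCV 4.12 (cv2) and the standard library are available. Lean on these libraries where they do the work, as an engineer would, in place of code of your own. Each camera call takes 0.05 s, during which the arm holds its last target. There are 200 camera calls.

## Working session

There is one attempt and no reset: what is moved stays moved. The work goes in short steps, Python scripts to look and compute and a shell command to move; the robot and the scene stay as the last step left them, time stands still between calls to the robot, and variables do not carry over. Pictures are saved under pics/ and viewed, about 8 in all and at most 12, crops included, and the job is handed in when it is done.

```bash
mkdir -p pics; ls; cat > h.py <<'E'
import numpy as np, cv2
from bench import r, viewer, nets
from scipy.spatial.transform import Rotation as R
def grab(cam,fn=None):
    c=viewer.calibration(cam); p,d=viewer.grab_frame(cam)
    if fn: cv2.imwrite('pics/'+fn,p[:,:,::-1])
    return p,d,c
def world(d,c):
    v,u=np.mgrid[0:400,0:640]
    n=cv2.undistortPoints(np.stack([u,v],-1).reshape(-1,1,2).astype(float),np.array(c['mtx'],float),np.array(c['distortion'],float)).reshape(400,640,2)
    P=np.stack([n[...,0]*d,-n[...,1]*d,-d,np.ones_like(d)],-1)
    return (P@np.linalg.inv(np.array(c['world_to_cam'])).T)[...,:3]
E
python3 - <<'E'
from h import *
for cam in ['scene','side']:
    p,d,c=grab(cam,cam+'0.png')
    np.savez(cam+'0.npz',W=world(d,c),d=d,p=p)
    for n in ['cap_grip','tub','small_cap']:
        for o in nets.look_for(n,cam)[:4]: print(cam,n,round(o['score'],2),np.round(o['location'],3))
o=r.get_obs(); print(o['clock'],o['tcp_pos'],o['orientation'],R.from_rotvec(o['orientation']).as_matrix().round(3),o['contact_force'],o['grip_width'])
a=cv2.imread('pics/scene0.png');b=cv2.imread('pics/side0.png')
E
```

```text
pics
scene cap_grip 0.91 [ 0.662 -0.366  0.043]
scene cap_grip 0.78 [ 0.571 -0.45   0.044]
scene cap_grip 0.76 [ 0.525 -0.32   0.048]
scene cap_grip 0.64 [ 0.391 -0.293  0.047]
scene tub 0.77 [0.572 0.162 0.096]
scene small_cap 0.62 [ 0.469 -0.118  0.034]
side cap_grip 0.95 [ 0.643 -0.388  0.047]
side cap_grip 0.71 [ 0.548 -0.463  0.046]
side cap_grip 0.65 [ 0.37  -0.3    0.045]
side cap_grip 0.59 [ 0.505 -0.326  0.042]
side tub 0.61 [0.544 0.143 0.08 ]
side small_cap 0.61 [ 0.462 -0.122  0.031]
0.4 [0.17792478 0.65106302 0.23117525] [ 0.20926453  1.56066745 -0.20961635] [[-0.     0.264  0.965]
 [-0.     0.965 -0.264]
 [-1.    -0.    -0.   ]] [0.29144475 0.31410088 0.42332827] 0.08562019447243424
```

View pics/scene0.png

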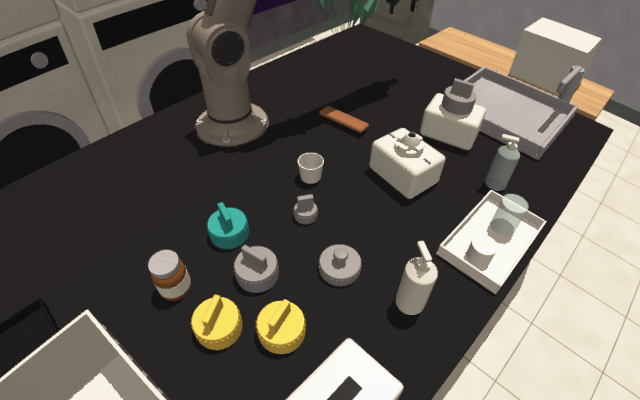

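View pics/side0.png

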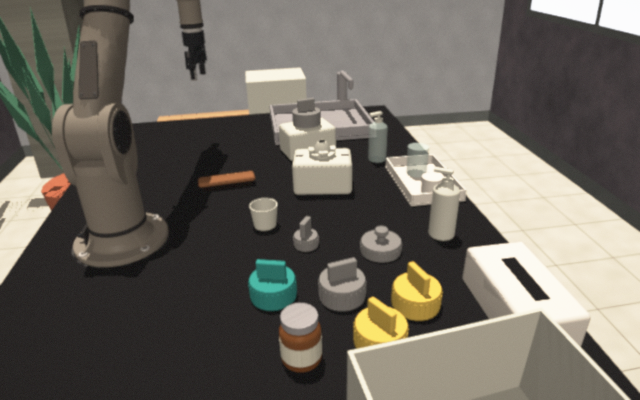

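Scene view: the wanted grey cap is at px (256,268), with turquoise at (228,228), yellow at (217,322) and (281,327), the knob lid at (340,265) and the small cap at (305,208). The open tub is at (406,160). In the side view the cap is at (342,285) and the tub at (322,170). Next I'll measure the cap and the tub.

```bash
python3 - <<'E'
from h import *
def rect(P,n):
    q=cv2.minAreaRect(P[:,:2].astype(np.float32)*1000); print(n,len(P),np.round(q[0],1),np.round(q[1],1),round(q[2],1), 'zmax',P[:,2].max().round(4),'zmed',np.median(P[:,2]).round(4))
A=[]
for cam in ['scene','side']:
    z=np.load(cam+'0.npz');W=z['W'];d=z['d'];ok=d>0
    def sel(c,rad,z0,z1): 
        m=ok&(np.hypot(W[...,0]-c[0],W[...,1]-c[1])<rad)&(W[...,2]>z0)&(W[...,2]<z1); return W[m]
    print(cam)
    P=sel((.515,-.323),.07,.056,.1); rect(P,'bar'); T=sel((.515,-.323),.07,.08,.1); rect(T,'bartop')
    rect(sel((.515,-.323),.07,.008,.1),'cap'); rect(sel((.515,-.323),.07,.040,.050),'captop')
    rect(sel((.56,.15),.13,.02,.15),'tub'); rect(sel((.56,.15),.13,.094,.104),'shoulder')
    for a,b in [(.108,.114),(.114,.12),(.12,.127),(.127,.135),(.135,.142),(.142,.15),(.15,.17)]:
        N=sel((.56,.15),.13,a,b)
        if len(N)>4: rect(N,f'neck{a}')
E
```

```text
scene
bar 306 [ 511.9 -308.5] [60.7 15. ] 12.1 zmax 0.0898 zmed 0.0829
bartop 175 [ 512.1 -308.4] [58.7 15. ] 12.1 zmax 0.0898 zmed 0.0852
cap 1615 [ 512.8 -309.2] [94.9 93.4] 12.6 zmax 0.0898 zmed 0.0464
captop 934 [ 513.6 -307.8] [92.5 91.3] 76.6 zmax 0.05 zmed 0.0464
tub 3303 [550. 193.] [126.2 169.2] 81.0 zmax 0.1474 zmed 0.0974
shoulder 1238 [548.9 194.5] [123.2 166. ] 80.9 zmax 0.1039 zmed 0.1003
neck0.108 72 [554. 186.] [78.5 55. ] 28.5 zmax 0.114 zmed 0.1123
neck0.114 91 [556.3 187.9] [77.9 55.8] 44.4 zmax 0.1198 zmed 0.1159
neck0.12 176 [548.8 195.3] [72.9 67.9] 38.7 zmax 0.127 zmed 0.1243
neck0.127 79 [550.9 190.6] [66.6 35.9] 17.5 zmax 0.1349 zmed 0.1301
neck0.135 52 [553.7 189.4] [37.2 23. ] 35.1 zmax 0.142 zmed 0.1382
neck0.142 66 [548.9 195.1] [27.7 26.9] 75.7 zmax 0.1474 zmed 0.1451
side
bar 453 [ 512.  -308.3] [60.4 17. ] 14.7 zmax 0.0873 zmed 0.075
bartop 170 [ 512.  -307.6] [60.4 16.3] 12.2 zmax 0.0873 zmed 0.0848
cap 1868 [ 509.8 -316. ] [84.5 96.6] 76.9 zmax 0.0873 zmed 0.0451
captop 767 [ 510.3 -314.6] [81.5 94.4] 76.9 zmax 0.0499 zmed 0.0452
tub 2509 [549.3 189.9] [122.7 169.6] 80.5 zmax 0.1455 zmed 0.0871
shoulder 733 [549.5 190.9] [120.8 165. ] 80.5 zmax 0.1039 zmed 0.0993
neck0.108 78 [545.4 176.2] [45.3 76.1] 72.4 zmax 0.1139 zmed 0.1115
neck0.114 46 [549.4 173.1] [36.9 75.3] 85.9 zmax 0.1199 zmed 0.1165
neck0.12 101 [549.8 182. ] [53.2 75.4] 83.8 zmax 0.1269 zmed 0.1231
neck0.127 54 [548.3 184.7] [27.1 43.3] 80.8 zmax 0.1348 zmed 0.1299
neck0.135 38 [549.1 187.2] [18.8 31.8] 82.3 zmax 0.1417 zmed 0.1381
neck0.142 33 [550. 195.] [24.8 25.7] 63.8 zmax 0.1455 zmed 0.1444
```

```bash
cat >> h.py <<'E'
def delta(p,ydeg):
    """shift in tool axes (mm) and turn (rad) to reach TCP p with tool y at ydeg (world)"""
    o=r.get_obs(); M=R.from_rotvec(o['orientation']).as_matrix()
    a=np.degrees(np.arctan2(M[1,1],M[0,1])); t=-(ydeg-a)
    print('t',round(o['clock'],2),'tcp',np.round(o['tcp_pos'],4),'ydeg',round(a,1),'tilt',np.round(M[:2,0],3),'shift mm',np.round(M.T@(np.array(p)-o['tcp_pos'])*1000,1),'turn',round(np.radians(t),3),'F',np.round(o['contact_force'],1),'w',round(o['grip_width']*1000,1),'q',np.round(o['joints'],2))
E
python3 -m pendant '[85,-30,0,0,0, 85,-30,0,0,0, 85,0,-26,31,0, 85,0,-26,31,0, 85,0,-26,31,0, 85,0,-26,31,0, 85,0,-26,31,0, 85,0,-26,31,0, 85,0,-26,31,0, 85,0,-26,31,0, 85,0,-26,31,0, 85,0,-26,31,0, 85,0,-26,31,0, 85,0,-26,31,0]' 40
python3 -c "
from h import *
delta((.512,-.308,.25),102.1)"
```

```text
clock: 2.15
tcp_pos: [0.4552, 0.2509, 0.2915]
orientation: [0.21, 1.56, -0.209]
contact_force: [-0.8, 0.7, -0.2]
grip_width: 0.085
t 2.15 tcp [0.4552 0.2509 0.2915] ydeg 74.7 tilt [0. 0.] shift mm [  41.3 -524.2  202.1] turn -0.478 F [-0.8  0.7 -0.2] w 85.0 q [-0.85  0.16  0.26  1.86 -0.05  1.12  0.73]
```

```bash
python3 - <<'E'
from h import *
for cam in ['scene','side']:
    z=np.load(cam+'0.npz');W=z['W'];d=z['d'];ok=d>0
    for n,c,rad,z0,z1 in [('bar',(.512,-.308),.05,.056,.1),('tub',(.55,.193),.13,.02,.15),('shoulder',(.55,.193),.13,.094,.104)]:
        m=ok&(np.hypot(W[...,0]-c[0],W[...,1]-c[1])<rad)&(W[...,2]>z0)&(W[...,2]<z1)
        P=W[m][:,:2]; b=cv2.boxPoints(cv2.minAreaRect(P.astype(np.float32)*1000)); e=np.diff(b,axis=0); e=e[np.argmax(np.hypot(*e.T))]
        print(cam,n,np.degrees(np.arctan2(e[1],e[0])).round(1))
E
```

```text
scene bar 12.1
scene tub -9.0
scene shoulder -9.2
side bar 14.7
side tub -9.5
side shoulder 170.5
```

```bash
python3 -m pendant '[85,0,-37.4,14.4,0, 85,0,-37.4,14.4,0, 85,0,-37.4,14.4,0, 85,0,-37.4,14.4,0, 85,0,-37.4,14.4,0, 85,0,-37.4,14.4,0, 85,0,-37.4,14.4,0, 85,0,-37.4,14.4,0, 85,0,-37.4,14.4,0, 85,0,-37.4,14.4,0, 85,0,-37.4,14.4,0, 85,0,-37.4,14.4,0, 85,0,-37.4,14.4,0, 85,0,-37.4,14.4,0, 70,20,0,0,-0.16, 70,20,0,0,-0.16, 70,0,0,0,-0.158, 70,0,0,0,0]'
python3 - <<'E'
from h import *
delta((.512,-.308,.053),102.1)
p,d,c=grab('wrist','w1.png'); W=world(d,c)
m=(d>0)&(np.hypot(W[...,0]-.512,W[...,1]+.308)<.06)
for n,a,b in [('bar',.065,.1),('cap',.03,.055)]:
    P=W[m&(W[...,2]>a)&(W[...,2]<b)]
    if len(P)>5: print(n,len(P),cv2.minAreaRect(P[:,:2].astype(np.float32)*1000),np.median(P[:,2]))
E
```

```text
clock: 4.4
tcp_pos: [0.5109, -0.3062, 0.2513]
orientation: [-0.164, 1.564, 0.165]
contact_force: [0.2, 0.7, -0.2]
grip_width: 0.07
t 4.4 tcp [ 0.5109 -0.3062  0.2513] ydeg 102.0 tilt [0. 0.] shift mm [198.3  -2.1   0.7] turn -0.001 F [ 0.2  0.7 -0.2] w 70.0 q [ 0.02  0.36  0.54  1.76 -0.21  1.08  2.41]
bar 672 ((511.2995910644531, -305.5500793457031), (59.99143981933594, 13.505196571350098), 12.201069831848145) 0.08615050112479938
cap 3829 ((511.29107666015625, -304.9864196777344), (97.38343811035156, 95.9220962524414), 52.59501266479492) 0.04637500254510846
```

View pics/w1.png

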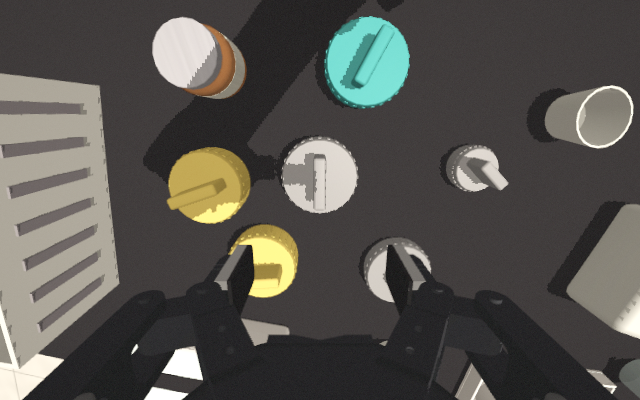

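Wrist view: the cap is at px (320,175), its bar vertical and centred between the fingers. Descend and grip.

```bash
python3 -m pendant '[60,33,0,0,0, 60,33,0,0,0, 60,33,0,0,0, 60,33,0,0,0, 60,33,0,0,0, 60,25,0,0,0, 60,8,0,0,0, 5,0,0,0,0, 5,0,0,0,0, 5,0,0,0,0, 5,0,0,0,0, 5,0,0,0,0, 5,0,0,0,0]' 60
python3 -c "
from h import *
delta((.549,.194,.26),80.8)"
```

```text
clock: 6.08
tcp_pos: [0.5118, -0.3065, 0.0545]
orientation: [-0.166, 1.562, 0.165]
contact_force: [-0.8, 0.7, 5.9]
grip_width: 0.013
t 6.08 tcp [ 0.5118 -0.3065  0.0545] ydeg 102.1 tilt [ 0.002 -0.001] shift mm [-205.7  481.4  141.6] turn 0.372 F [-0.8  0.7  5.9] w 13.0 q [ 0.12  0.6   0.42  1.9  -0.37  0.71  2.54]
```

```bash
python3 -m pendant '[5,-15,0,0,0, 5,-40,0,0,0, 5,-50,0,0,0, 5,-50,0,0,0, 5,-50,0,0,0, 5,0,34.4,10.1,0, 5,0,34.4,10.1,0, 5,0,34.4,10.1,0, 5,0,34.4,10.1,0, 5,0,34.4,10.1,0, 5,0,34.4,10.1,0, 5,0,34.4,10.1,0, 5,0,34.4,10.1,0, 5,0,34.4,10.1,0, 5,0,34.4,10.1,0, 5,0,34.4,10.1,0, 5,0,34.4,10.1,0, 5,0,34.4,10.1,0]'
python3 -m pendant '[5,0,34.4,10.1,0, 5,0,0,0,0.124, 5,0,0,0,0.124, 5,0,0,0,0.124, 5,0,0,0,0, 5,0,0,0,0]'
python3 - <<'E'
from h import *
delta((.549,.194,.26),80.8)
o=r.get_obs(); g=o['tcp_pos']
ims=[]
for cam in ['wrist','side','scene']:
    p,d,c=grab(cam); W=world(d,c); ok=d>0
    ims.append(p)
    for n,cc,rad,a,b in [('captop',g,.07,g[2]-.012,g[2]+.0),('caprim',g,.07,g[2]-.06,g[2]-.01),('tub',(.55,.193),.13,.02,.15),('shoulder',(.55,.193),.13,.094,.104),('cone',(.55,.193),.05,.14,.15)]:
        P=W[ok&(np.hypot(W[...,0]-cc[0],W[...,1]-cc[1])<rad)&(W[...,2]>a)&(W[...,2]<b)]
        if len(P)>8:
            q=cv2.minAreaRect(P[:,:2].astype(np.float32)*1000);print(cam,n,len(P),np.round(q[0],1),np.round(q[1],1),round(q[2],1),np.median(P[:,2]).round(4),np.percentile(P[:,2],[1,99]).round(4))
cv2.imwrite('pics/a2.png',np.hstack([ims[0][100:400,120:520],ims[1][60:360,140:540]])[:,:,::-1])
E
```

```text
clock: 8.32
tcp_pos: [0.5453, 0.1593, 0.259]
orientation: [-0.165, 1.564, 0.165]
contact_force: [1.1, -0.1, -2.0]
grip_width: 0.0131
clock: 9.07
tcp_pos: [0.5481, 0.1942, 0.2586]
orientation: [0.125, 1.567, -0.125]
contact_force: [0.0, -0.0, -1.8]
grip_width: 0.0133
t 9.07 tcp [0.5481 0.1942 0.2586] ydeg 80.9 tilt [0. 0.] shift mm [-1.4 -0.1  0.9] turn 0.002 F [ 0.  -0.  -1.8] w 13.3 q [-0.76  0.31  0.4   1.78 -0.13  1.08  1.09]
wrist captop 11075 [537.1 196.9] [93.5 72.9] 81.5 0.2504 [0.2474 0.252 ]
wrist caprim 1597 [529.  198.9] [98.3 59.6] 79.9 0.243 [0.2069 0.2485]
wrist tub 6586 [505.8 205.7] [125.5  82.3] 80.8 0.1 [0.0889 0.1037]
wrist shoulder 6099 [505.7 205.8] [121.   77.5] 81.0 0.1001 [0.0948 0.1029]
side captop 258 [547.9 184.8] [79.1 90.8] 82.6 0.2504 [0.2469 0.2575]
side caprim 552 [541.9 172.3] [61.4 97.4] 72.7 0.2272 [0.2045 0.2475]
side tub 2511 [549.  188.9] [122.5 169.6] 80.3 0.0876 [0.0214 0.1435]
side shoulder 731 [549.7 191.9] [116.6 164.5] 80.5 0.0994 [0.0942 0.1027]
side cone 43 [550.1 192.4] [27.1 27. ] 69.3 0.144 [0.1404 0.1462]
scene captop 489 [549.4 186.9] [92.6 83.8] 27.3 0.2503 [0.2469 0.2578]
scene caprim 627 [550.2 175.1] [95.9 67.3] 10.7 0.2289 [0.2051 0.2482]
scene tub 3301 [550.  194.5] [128.4 169.6] 80.4 0.0972 [0.0224 0.1449]
scene shoulder 1245 [548.8 195.5] [124.3 166.9] 81.5 0.1003 [0.0943 0.1035]
scene cone 79 [548.1 194.6] [28.  28.6] 66.4 0.1445 [0.1403 0.1477]
```

View pics/a2.png

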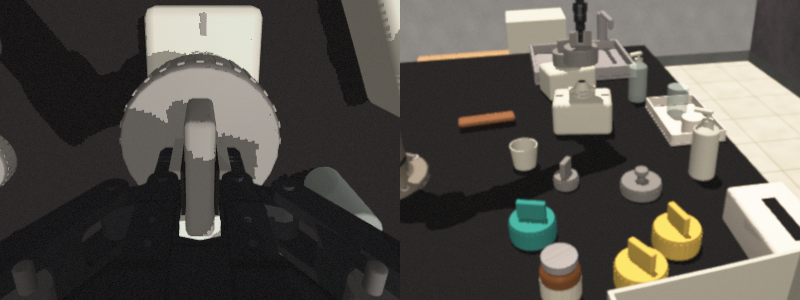

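Wrist view: the cap is held level and the bar is in line with the tub. The two shoulder marks show behind and in front of it, at crop px (203,20) and (200,228). Side view: the tub is right below. Descend.

```bash
python3 -m pendant '[5,20,0,0.7,0, 5,20,0,0,0, 5,15,0,0,0, 5,8,0,0,0, 5,6,0,0,0, 5,5,0,0,0, 5,4,0,0,0, 5,3,0,0,0, 5,2,0,0,0, 5,1,0,0,0, 5,0,0,0,0]'
python3 -c "
from h import *
delta((.549,.194,.173),80.8)"
```

```text
clock: 10.6
tcp_pos: [0.549, 0.1943, 0.1743]
orientation: [0.126, 1.567, -0.126]
contact_force: [0.3, 0.1, -2.1]
grip_width: 0.0133
t 10.6 tcp [0.549  0.1943 0.1743] ydeg 80.8 tilt [0. 0.] shift mm [ 1.3 -0.3  0.1] turn -0.0 F [ 0.3  0.1 -2.1] w 13.3 q [-0.74  0.4   0.37  1.86 -0.18  0.91  1.13]
```

```bash
python3 -m pendant '[5,1,0,0,0, 5,1,0,0,0, 5,0,0,0,0]'
python3 -c "
from h import *
delta((.549,.194,.173),80.8)"
```

```text
clock: 10.98
tcp_pos: [0.5491, 0.1944, 0.1729]
orientation: [0.127, 1.567, -0.126]
contact_force: [-2.4, -1.0, 3.8]
grip_width: 0.013
t 10.97 tcp [0.5491 0.1944 0.1729] ydeg 80.8 tilt [0. 0.] shift mm [-0.1 -0.4 -0. ] turn -0.0 F [-2.4 -1.   3.8] w 13.0 q [-0.74  0.4   0.37  1.86 -0.18  0.91  1.13]
```

```bash
python3 -m pendant '[5,0.7,0,0,0, 5,0,0,0,0, 5,0,0,0,0, 5,0,0,0,0]'
python3 -m pendant '[5,0,0,0,-0.15, 5,0,0,0,-0.15, 5,0,0,0,-0.15, 5,0,0,0,-0.15, 5,0,0,0,-0.15, 5,0,0,0,-0.15, 5,0,0,0,0, 5,1,0,0,0, 5,1.5,0,0,0, 5,0,0,0,0]'
python3 -c "
from h import *
delta((.549,.194,.1635),132.8)"
```

```text
clock: 11.48
tcp_pos: [0.5492, 0.1944, 0.1728]
orientation: [0.127, 1.567, -0.126]
contact_force: [-4.4, -1.4, 10.2]
grip_width: 0.0131
clock: 12.72
tcp_pos: [0.5488, 0.1943, 0.1689]
orientation: [-0.578, 1.493, 0.578]
contact_force: [-0.6, 0.0, -0.9]
grip_width: 0.0133
t 12.72 tcp [0.5488 0.1943 0.1689] ydeg 132.3 tilt [-0. -0.] shift mm [ 5.4 -0.4 -0.1] turn -0.008 F [-0.6  0.  -0.9] w 13.3 q [-0.58  0.39  0.17  1.85 -0.08  0.9   1.94]
```

It is sinking freely. Carry on down.

```bash
python3 -m pendant '[5,2,0,0,0, 5,2,0,0,0, 5,1.5,0,0,0, 5,0,0,0,0, 5,0.5,0,0,0, 5,0,0,0,0]'
python3 -c "
from h import *
delta((.549,.194,.1635),132.8)"
```

```text
clock: 13.48
tcp_pos: [0.5491, 0.1943, 0.1636]
orientation: [-0.578, 1.492, 0.578]
contact_force: [-1.8, -1.0, 5.8]
grip_width: 0.0136
t 13.47 tcp [0.5491 0.1943 0.1636] ydeg 132.3 tilt [0. 0.] shift mm [ 0.1 -0.2 -0.2] turn -0.008 F [-1.8 -1.   5.8] w 13.6 q [-0.58  0.4   0.17  1.86 -0.08  0.89  1.94]
```

```bash
python3 -m pendant '[5,0.6,0,0,0.14, 5,0.65,0,0,0.14, 5,0.65,0,0,0.14, 5,0.65,0,0,0.14, 5,0.65,0,0,0.14, 5,0.6,0,0,0.14, 5,0.2,0,0,0.05, 5,0,0,0,0.02, 5,0,0,0,0]'
python3 -c "
from h import *
delta((.549,.194,.1595),80.8); print(r.get_obs()['moment'])"
```

```text
clock: 14.6
tcp_pos: [0.5497, 0.1968, 0.1598]
orientation: [0.134, 1.565, -0.129]
contact_force: [0.2, 5.9, 2.3]
grip_width: 0.0135
t 14.6 tcp [0.5497 0.1968 0.1598] ydeg 80.4 tilt [0.002 0.003] shift mm [ 0.2 -2.9 -0.2] turn -0.007 F [0.2 5.9 2.3] w 13.5 q [-0.74  0.42  0.37  1.87 -0.2   0.88  1.13]
[ 1.43242382 -0.17603607  0.54305157]
```

```bash
python3 -m pendant '[50,0,0,0,0, 50,0,0,0,0, 50,0,0,0,0, 50,0,0,0,0, 50,-15,0,0,0, 50,-40,0,0,0, 50,-40,0,0,0, 50,-25,0,0,0, 50,0,0,0,0, 50,0,0,0,0]'
python3 - <<'E'
from h import *
delta((.549,.194,.1595),80.8)
ims=[]
for cam in ['wrist','side','scene']:
    p,d,c=grab(cam); W=world(d,c); ok=d>0; ims.append(p)
    for n,a,b in [('bartop',.2,.225),('bar',.18,.225),('captop',.167,.178),('shoulder',.094,.104)]:
        P=W[ok&(np.hypot(W[...,0]-.549,W[...,1]-.194)<(.1 if n=='shoulder' else .055))&(W[...,2]>a)&(W[...,2]<b)]
        if len(P)>8:
            q=cv2.minAreaRect(P[:,:2].astype(np.float32)*1000);print(cam,n,len(P),np.round(q[0],1),np.round(q[1],1),round(q[2],1),np.median(P[:,2]).round(4))
            if n=='captop': print('plane',np.linalg.lstsq(np.c_[P[:,:2],np.ones(len(P))],P[:,2],rcond=None)[0].round(3))
    for o in nets.look_for('small_cap',cam)[:1]: print(cam,'small',np.round(o['location'],3))
cv2.imwrite('pics/a3.png',np.hstack([ims[0][100:400,120:520],ims[2][60:360,200:600]])[:,:,::-1])
E
```

```text
clock: 15.85
tcp_pos: [0.5485, 0.1942, 0.2787]
orientation: [0.134, 1.567, -0.134]
contact_force: [-0.7, -0.4, -1.6]
grip_width: 0.05
t 15.85 tcp [0.5485 0.1942 0.2787] ydeg 80.2 tilt [-0.001 -0.   ] shift mm [119.2  -0.    0.6] turn -0.01 F [-0.7 -0.4 -1.6] w 50.0 q [-0.78  0.29  0.41  1.75 -0.13  1.13  1.08]
wrist bar 1095 [549.  198.7] [14.  59.1] 81.5 0.1911
wrist captop 31 [520.8 202.5] [13.3  2.5] 87.1 0.1723
plane [ 0.392 -0.006 -0.03 ]
wrist shoulder 6901 [549. 199.] [120.9 165.4] 81.0 0.0999
wrist small [ 0.463 -0.096  0.033]
side bar 103 [549.8 194.9] [19.8 56.4] 79.5 0.1879
side captop 75 [548.5 190.6] [11.  57.1] 78.7 0.1719
plane [0.02  0.139 0.134]
side shoulder 610 [548.9 190.8] [118.4 165.1] 78.9 0.0993
side small [ 0.463 -0.126  0.026]
scene bar 137 [549.8 194.4] [15. 60.] 83.4 0.1889
scene captop 80 [548.5 190.5] [59.9 11.4] 2.7 0.1725
plane [0.009 0.142 0.14 ]
scene shoulder 941 [548.7 194.2] [125.  166.3] 82.2 0.1
scene small [ 0.469 -0.116  0.036]
```

View pics/a3.png

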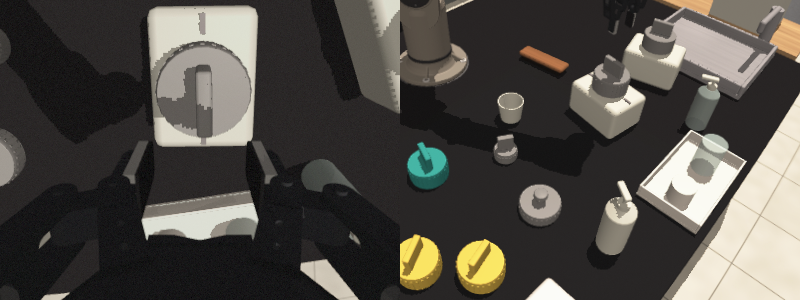

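The wrist crop shows the cap on the neck at px (203,90), its bar in line with the shoulder marks. In the scene crop the tub is closed at (610,80) and the small cap is in place at (505,148). Bar top is at 0.191 m, as expected when home. Handing in.

```bash
python3 -c "
from h import *
print(r.hand_in(), r.get_obs()['clock'])"
```

```text
the job is handed in; nothing more can be done
the job is handed in; nothing more can be done
```

The tub is closed with its own grey cap and the job is handed in, after about 16 s on the robot's clock. `hand_in` gives no verdict.

**What I did:** I gripped the cap by its bar and set it level on the thread. I turned it back about 51.5°, it sank to about 55.6 mm above the neck point, and I screwed it clockwise to the stop. Then I released it and lifted clear.

**Last checks, after release:**
- **Cap height:** the wrist camera puts the bar top at 0.191 m, the height expected when the cap is home.
- **Bar angle:** it is within about 0.5° of the tub's long sides in the wrist view and about 1° in the other two.
- **Position:** the bar's centre agrees with the neck's to a few millimetres in all three views.
- **Small cap:** the scene and side cameras place it within about 6 mm of where it was. The wrist view was about 20 mm off, but from a poor oblique angle and with no wrist reading from the start to compare it with.
- **Level:** I could not confirm this by fitting a plane to the cap top. My height band was above the flat top and caught only the side of the bar, so the fitted slopes mean nothing. The pictures show the cap level.

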